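Lay out the power parts in an equipment chassis

ROBOT

A 6-joint arm with a two-finger parallel gripper is mounted at the origin on the work surface. World frame = base frame: x ahead of the robot, y to its left, z up, the work surface at z = 0. Lengths are in m, angles in degrees, forces in N, time in s.
With the tool pointing down it reaches from about 0.35 to 0.875 m from the base axis. Payload 15.5 kg.
Tool frame: the origin (TCP) lies on the centre line of the jaws, within the pads' length; the fingertips stand ahead of it and the grasp point (between the pads) lies 6 mm ahead of it (bot.finger_overhang is the x of the fingertips in the tool frame, in m); x points along the fingers, y is the direction in which the jaws open and shut, and the axes are right-handed (so a half turn about x gives the same grasp; the last joint's range is limited). The gripper opens to 85 mm and grips with 20 to 120 N. Pads are 22 mm wide; open, the fingers measure 114 mm over their backs; the gripper's body (76 mm by 85 mm) begins 54 mm behind the grasp point. The pads swing forward as they close: fully open they stand 13 mm farther back than shut.
Start: joints at [-75.43, 28.281, 77.091, -0, 74.628, -5.472], TCP at [0.214, -0.587, 0.256] pointing down, gripper open.
Joint ranges: [-166.48, 166.48], [-47.26, 123.95], [12.59, 153.08], [-70.14, 250.14], [6.76, 159.57], [-176.63, 176.63]. Speed limits (degrees/s): [108.29, 108.29, 147.25, 172.46, 172.46, 172.46].

INTERFACE

Orientations are given as [roll, pitch, yaw] about the fixed x, y, z axes, in that order (R = Rz(yaw) Ry(pitch) Rx(roll)).
In Python, from plant import bot gives the robot as it stands. Calls block until the motion is done:
- bot.move_pose(position, orientation): joint-space move of the TCP to a pose.
- bot.move_l(position, rot=None, vel=0.15): straight line of the TCP; rot=None keeps the orientation; vel is the mean speed in m/s.
- bot.move_joints(angles): joint-space move.
- bot.command_gripper(opening, force=None): opening from 0.0 (shut) to 1.0 (fully open); force is the grip in N (None keeps the last); returns when the fingers have stopped.
- bot.wait(seconds).
- bot.ik(position, orientation): joint angles nearest the present ones, or None.
- bot.get_state(): the state.
- bot.capture(name): name is "scene" or "top" or "wrist"; returns a dict with "pixels" (384x512x3 uint8, blue, green, red), "intrinsics" (3x3 intrinsics, pixels), "camera_from_world" (4x4, takes a point from world to camera coordinates); the wrist camera has in their place "T_tool_cam" (4x4, takes a point from camera to tool coordinates, whose origin is the TCP and whose axes are the tool frame's). Camera axes: x right, y down, z forward; pixel columns grow to the right and rows downward; lengths in m; the calibration is good to about 2 mm. The wrist camera is an equidistant fisheye: a pixel r from the principal point sees the ray r / f radians off the axis. A picture is of the moment at which its call begins: read the wrist's pose just before it. There is no depth.
A pose or a line that the arm cannot do raises bot.Unreachable and nothing moves.
- bot.job_done(): hands the job in, once; it reports no verdict.
Trained networks look in a picture, given as the dict that the camera call returned (one of the last four; its "shot" number tells which), for a name from the list of things; names that differ only in an ending like _2 or _b are one class to them, and where a whole thing is asked for, a point or a joint stands for the part that bears it (a point fixed in the world has none). Each returns a list of dicts, best first, with "p" (0 to 1); they miss things now and then, are a little off and sometimes report something else, mostly with a low value. They report only what shows in the picture. A call takes as long as a camera call. They do not tell look-alikes from the thing itself.
- bot.find_in(picture, label): "location" ([x, y, z] in m, in world coordinates, good to about 4 mm: the middle of the surface that is visible of it).
The state is a dict: "clock": time; "joint_pos": joint angles; "joint_velocities": joint speeds; "effort": joint torques, N m; "position": TCP position; "tcp_rot": TCP orientation; "wrist_force": force on the tool from outside, world axes, zero at the start; "torque": the same for the moment, N m; "gripper_width": opening from 0.0 (shut) to 1.0 (fully open).
Only numpy, scipy, OpenCV 4.12 (cv2) and the standard library are available. Lean on these libraries where they do the work, as an engineer would, in place of code of your own. Each camera call takes 0.05 s, during which the arm holds its last target.

TASK

Lay the power parts from the parts tray out in the lane of the open chassis, all square to it and ready to be screwed down: the converter on the thermal pad, the heat sink squarely on top of the converter with its fins running along the lane, the fan upright just inside the vent panel (about 5 mm off it) and in line with its opening, and the line filter midway between the converter and the connectors, on the lane's centre line with its terminals pointing along the lane. Leave the solder reel and the screw dish where they are.

Things in the scene. Friction and masses are not known exactly. Their poses are not given: they have to be found in the camera images.
- conv_c (a point): DC converter: flat black potted box, 40 (x) x 60 (y) x 18 mm high, flat top, with a low screw-terminal strip (8 mm long, 10 mm high) on each 40 mm end, so 76 mm overall along y. The same either way round. Site at its centre, half-way up; z up. Starts standing on the 3 mm floor of a blue parts tray (rim 9 mm high) on the bench.
- sink_c (a point): Heat sink: bare aluminium block of seven upright fins on a flat base, 40 (x) x 60 (y) x 20 mm high over all; the fins run along y. The same either way round. Site at its centre, half-way up; z up. Starts standing on the 3 mm floor of a blue parts tray (rim 9 mm high) on the bench.
- fan_c (a point): Cooling fan: square black frame 40 (x) x 40 mm high, 28 mm thick along y, standing upright; air flows along its y axis. The same either way round. Site at its centre, half-way up; z up. Starts standing on the 3 mm floor of a blue parts tray (rim 9 mm high) on the bench.
- filter_c (a point): Line filter: plain steel can with a small white label on top, 40 (x) x 36 (y) x 28 mm high, with small flat terminals and mounting tabs sticking out of both y ends (46 mm overall along y). The same either way round. Site at its centre, half-way up; z up. Starts standing on the 3 mm floor of a blue parts tray (rim 9 mm high) on the bench.
- chassis: Open chassis, fixed to the bench: aluminium sheet tray 184 (x) x 270 (y) mm, floor 2 mm thick, 17 mm high lips along its two long sides. Origin at the centre of its underside, on the bench. A green circuit board with low parts (top below 17 mm) covers the strip x = 28 to 86 mm; the empty lane for the power parts is x = -90 to 28 mm, centre line x = -32 mm, along y. End panels stand across the two y ends, 135 mm from the centre; either panel may be at either end.
- pad: Thermal pad stuck on the chassis floor in the middle of the lane: soft-looking grey-blue rectangle 44 (x) x 62 (y) x 1.5 mm. Origin at the centre of its underside, on the chassis floor; axes as the chassis.
- vent: Vent panel of the chassis: upright aluminium plate 3 mm thick, 44 mm high, across the whole end, with a round wire-guarded fan opening 37 mm wide centred on the lane. From above just a thin plain edge. Fixed. Origin at the middle of its thickness, below the centre of the opening, at the chassis floor; its y axis runs along the chassis, x along the plate (axes as the chassis, whichever end it stands at).
- conn: Connector panel of the chassis: a like plate, 44 mm high, at the other end, with four round 15 mm coaxial connectors in a row across the lane, which stick out 20 mm from the plate's middle both inwards and outwards at 19 to 35 mm above the chassis floor. Fixed. Origin at the middle of its thickness, on the lane's centre line, at the chassis floor; axes as the chassis.
- reel: Solder reel: grey spool standing on end, 48 mm across, 36 mm high, wound with bare metal wire; stays where it is on the tray. Origin at the centre of its underside.
- dish: Screw dish: small open white cup, 52 mm across the rim, 18 mm high, with screws in it; stays where it is on the tray. Origin at the centre of its underside.
Things that resemble listed ones, but are neither listed nor needed, are in the scene too. Leave any turquoise look-alike of the part that bears conv_c alone.

How it is judged (in metres and radians):
At the end, for the whole second after the job is handed in: Converter on pad, sink on converter (centres within 10 mm across, 12 along the lane); fan on the floor inside the vent, at most 16 mm off it, 10 mm sideways; filter centre 45-73 mm from the connector panel, 12 mm sideways; all upright (6 deg), square to the chassis (12 deg), at rest (x of conv_c in the frame of pad between -0.01 and 0.01 m and y of conv_c in the frame of pad between -0.012 and 0.012 m and z of conv_c in the frame of pad between 0.007 and 0.014 m and x of sink_c in the frame of conv_c between -0.01 and 0.01 m and y of sink_c in the frame of conv_c between -0.012 and 0.012 m and z of sink_c in the frame of conv_c between 0.016 and 0.022 m and x of fan_c in the frame of vent between -0.01 and 0.01 m and y of fan_c in the frame of vent between -0.0315 and 0.0315 m and z of fan_c in the frame of chassis between 0.019 and 0.025 m and horizontal distance between fan_c and pad below 0.128 m and x of filter_c in the frame of conn between -0.012 and 0.012 m and z of filter_c in the frame of pad between 0.009 and 0.017 m and horizontal distance between filter_c and conn between 0.045 and 0.073 m and horizontal distance between filter_c and pad below 0.095 m and angle between the y axis of each of conv_c, sink_c, fan_c, filter_c and the y axis of chassis, either way round below 0.22 rad and angle between each of conv_c, sink_c, fan_c, filter_c's own z axis and vertical below 0.1 rad and linear speed of each of fan, conv, sink, filter below 0.01 m/s); the robot touches nothing.
It fails at once if the solder reel or the screw dish is shifted by more than 20 mm or tipped over (distance of any of reel, dish from where it was at the start of the episode above 0.02 m or angle between any of reel, dish's own z axis and vertical above 0.5 rad).
It also fails if it takes over 96 s, if anything falls off the work surface, if the arm or the gripper's body presses on something with over 40 N, if the wrist force passes 120 N, or if a joint passes its speed limit or range.

## Working session

There is one attempt and no reset: what is moved stays moved. The work goes in short steps, each a Python script; the robot and the scene stay as the last script left them, time stands still between calls to the robot, and variables do not carry over. Pictures are saved under pics/ and viewed, and the job is handed in when it is done.

```bash
ls; mkdir -p pics; python3 - <<'E'
from plant import bot
import cv2
for n in ["scene","top","wrist"]:
    p=bot.capture(n); cv2.imwrite(f"pics/a_{n}.png",p["pixels"])
    if n!="wrist":
        print(n,p["intrinsics"],p["camera_from_world"])
        for l in ["conv_c","sink_c","fan_c","filter_c","chassis","pad","vent","conn","reel","dish"]:
            print(l,[(d["location"],d["p"]) for d in bot.find_in(p,l)][:4])
    else: print(p["intrinsics"],p["T_tool_cam"])
print(bot.get_state(),bot.finger_overhang)
E
```

```text
pics
scene [[392.7153275    0.         257.82060654]
 [  0.         392.7153275  187.84397303]
 [  0.           0.           1.        ]] [[ 0.84060589  0.54164367 -0.00196903 -0.36955433]
 [ 0.36265232 -0.56551236 -0.74072874 -0.16040112]
 [-0.40232454  0.62194686 -0.67180136  1.35448921]
 [ 0.          0.          0.          1.        ]]
conv_c [([0.5146, -0.444, 0.0158], 0.89), ([0.4816, -0.3004, 0.0205], 0.86), ([0.4023, -0.4975, 0.0188], 0.8), ([0.3468, -0.3657, 0.0259], 0.75)]
sink_c [([0.4966, -0.1925, 0.0182], 0.98)]
fan_c [([0.5986, -0.2188, 0.0394], 0.69)]
filter_c [([0.6162, -0.1179, 0.0258], 0.61)]
chassis [([0.5754, 0.2308, 0.0022], 0.74)]
pad [([0.5404, 0.2148, 0.006], 0.56)]
vent [([0.5998, 0.0863, 0.0297], 0.61)]
conn [([0.6143, -0.1139, 0.0289], 0.69), ([0.5548, 0.3533, 0.0304], 0.68)]
reel [([0.516, -0.0998, 0.0336], 0.89)]
dish [([0.4846, -0.302, 0.0224], 0.6)]
top [[446.28030219   0.         253.86524662]
 [  0.         446.28030219 187.73066875]
 [  0.           0.           1.        ]] [[ 0.00196392 -0.99998984  0.00405867 -0.07505428]
 [-0.99074922 -0.0024964
[... 1020 characters left out ...]
0000e+00  1.00000000e+00]]
{'clock': 1.15, 'joint_pos': array([-7.54304220e+01,  2.82810065e+01,  7.70928757e+01, -3.04403143e-04,
        7.46274272e+01, -5.47164411e+00]), 'joint_velocities': array([ 0.14786547, -0.17155147,  0.02468768, -0.07667966,  0.0666058 ,
       -0.07238324]), 'effort': array([-4.13373156e-03, -8.82056165e+01, -3.84265780e+01, -1.54364957e-04,
        9.28126283e-04,  9.14359873e-06]), 'position': array([ 0.21418516, -0.58714345,  0.25627071]), 'tcp_rot': array([-82.83785091,  89.99865805, 117.20345194]), 'wrist_force': array([-0.63556294, -0.08030951, -0.26647303]), 'torque': array([-0.00091475,  0.04330697, -0.01157345]), 'gripper_width': 1.004153465105625} 0.025
```

View pics/a_top.png

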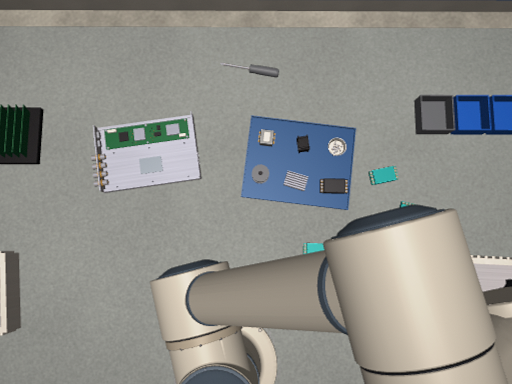

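View pics/a_scene.png

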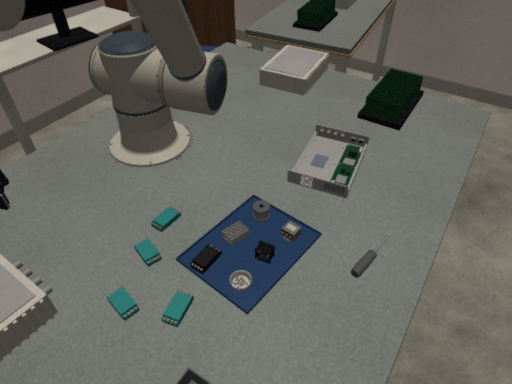

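View pics/a_wrist.png

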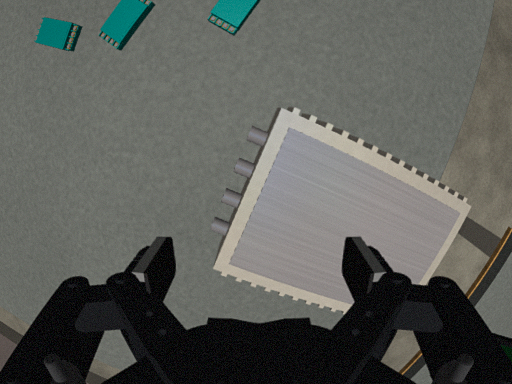

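```bash
cat > h.py <<'E'
from plant import bot
import cv2, numpy as np
from scipy.spatial.transform import Rotation as Ro
LAB=["conv_c","sink_c","fan_c","filter_c","chassis","pad","vent","conn","reel","dish"]
def T_tool():
    s=bot.get_state(); T=np.eye(4)
    T[:3,:3]=Ro.from_euler("xyz",s["tcp_rot"],degrees=True).as_matrix(); T[:3,3]=s["position"]; return T
def shot(name):
    T=T_tool(); p=bot.capture("wrist"); p["T"]=T@p["T_tool_cam"]
    cv2.imwrite(f"pics/{name}.png",p["pixels"]); 
    np.savez(f"pics/{name}.npz",pixels=p["pixels"],T=p["T"],K=p["intrinsics"]); return p
def ortho(p,c,half,z,name=None,ppm=2.0,K=None):
    # image: col -> -y world, row -> -x world ; ppm px per mm
    K=p["intrinsics"] if "intrinsics" in p else p["K"]
    n=int(2*half*1000*ppm); a=(np.arange(n)+.5)/ppm/1000-half
    X=c[0]-a[:,None]+0*a[None]; Y=c[1]-a[None]+0*a[:,None]
    P=np.stack([X,Y,np.full_like(X,z)],-1).reshape(-1,1,3)
    M=np.linalg.inv(p["T"])
    uv,_=cv2.fisheye.projectPoints(P,cv2.Rodrigues(M[:3,:3])[0],M[:3,3],K,np.zeros(4))
    uv=uv.reshape(n,n,2).astype(np.float32)
    im=cv2.remap(p["pixels"],uv[...,0],uv[...,1],cv2.INTER_CUBIC)
    if name: cv2.imwrite(f"pics/{name}.png",im)
    return im
def px2w(col,row,c,half,ppm=2.0):
    return np.array([c[0]+half-row/ppm/1000,c[1]+half-col/ppm/1000])
E
python3 - <<'E'
from h import *
bot.move_pose([0.56,-0.2,0.27],[180,90,0])
bot.wait(.2)
p=shot("w_tray")
for l in LAB[:4]+LAB[8:]: print(l,[(d["location"],d["p"]) for d in bot.find_in(p,l)][:3])
ortho(p,(0.53,-0.2),0.15,0.02,"o_tray")
bot.move_pose([0.60,0.22,0.27],[180,90,0])
bot.wait(.2)
p=shot("w_ch")
for l in LAB[4:8]: print(l,[(d["location"],d["p"]) for d in bot.find_in(p,l)][:3])
ortho(p,(0.57,0.22),0.15,0.0035,"o_ch")
print(bot.get_state()["clock"],bot.get_state()["joint_pos"])
E
```

```text
conv_c [([0.402, -0.4851, 0.0184], 0.85), ([0.3143, -0.2442, 0.0144], 0.76), ([0.5118, -0.4303, 0.0144], 0.68)]
sink_c [([0.4955, -0.1919, 0.0147], 0.58)]
fan_c [([0.5966, -0.2111, 0.0408], 0.92)]
filter_c [([0.6193, -0.1103, 0.0309], 0.62)]
reel []
dish [([0.5876, -0.3068, 0.0094], 0.87), ([0.6009, -0.2122, 0.0385], 0.46)]
chassis [([0.5798, 0.2163, 0.0017], 0.76)]
pad [([0.5357, 0.2185, 0.0043], 0.67)]
vent [([0.5969, 0.0893, 0.0323], 0.74)]
conn [([0.558, 0.356, 0.0347], 0.58)]
5.5917 [1.47655828e+01 2.87618468e+01 7.39274488e+01 3.98926747e-04
 7.73088664e+01 1.04783171e+02]
```

View pics/o_tray.png

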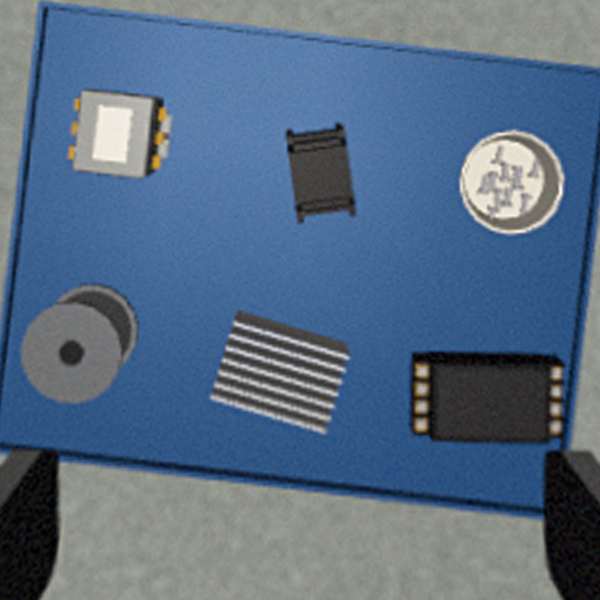

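View pics/o_ch.png

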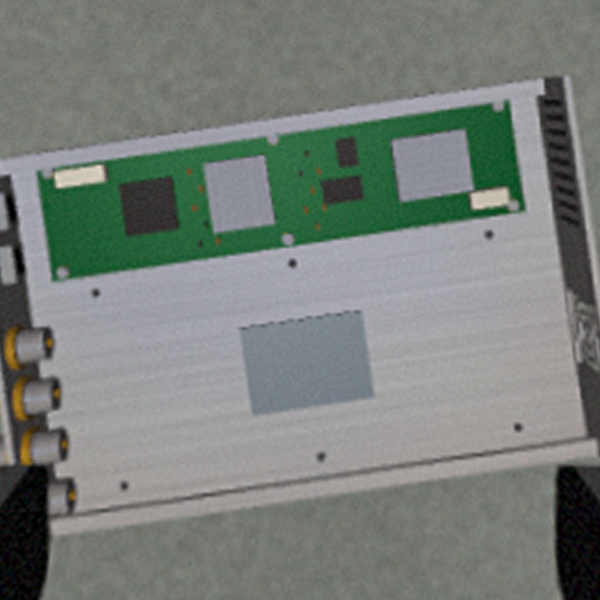

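View pics/w_tray.png

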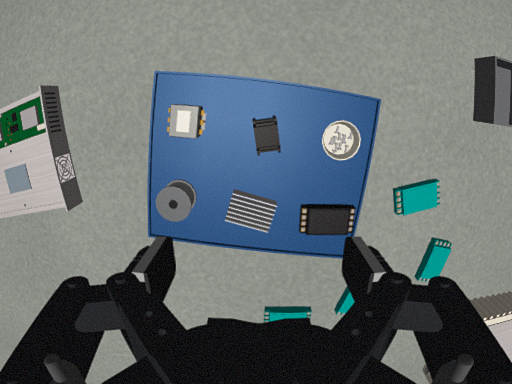

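```bash
python3 - <<'E'
from h import *
p=dict(np.load("pics/w_tray.npz"))
L=[]
for c,z in [((0.482,-0.294),.021),((0.494,-0.189),.023),((0.594,-0.21),.043),((0.61,-0.109),.031)]:
    im=ortho(p,c,0.05,z,ppm=4); 
    for k in range(0,400,50): im[k,::4]=(0,255,255); im[::4,k]=(0,255,255)
    L.append(cv2.resize(im,(300,300)) if 0 else im)
cv2.imwrite("pics/parts.png",cv2.resize(np.vstack([np.hstack(L[:2]),np.hstack(L[2:])]),(600,600)))
cv2.imwrite("pics/p01.png",np.hstack(L[:2]));cv2.imwrite("pics/p23.png",np.hstack(L[2:]))
E
```

```text
(no output)
```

View pics/p01.png

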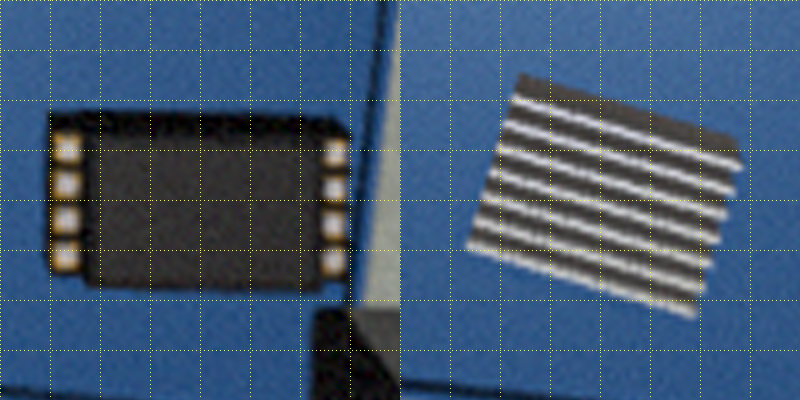

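View pics/p23.png

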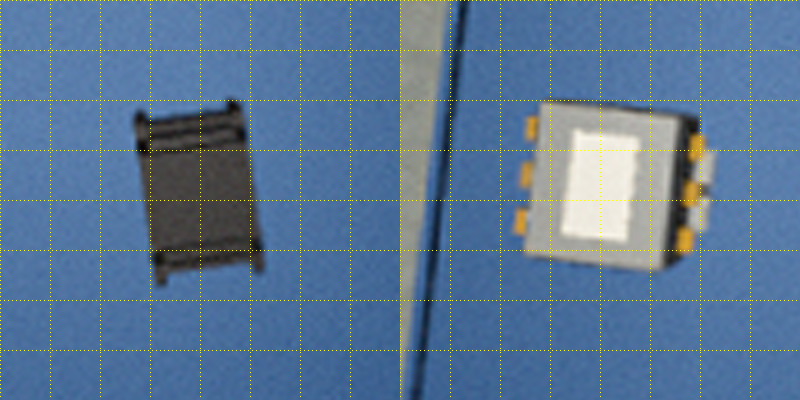

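```bash
cat >> h.py <<'E'
PAD=np.array([0.5389,0.2164]); YAW=8.0
ex=np.array([np.cos(np.radians(YAW)),np.sin(np.radians(YAW))]); ey=np.array([-ex[1],ex[0]])
UP=0.15
def pick(xy,yaw,tip):
    r=[90-yaw,90,0]; z=tip+0.025
    bot.command_gripper(0.68,50)
    bot.move_pose([*xy,UP],r); bot.move_l([*xy,z+.02],vel=.25); bot.move_l([*xy,z],vel=.08)
    bot.command_gripper(0.0,50)
    s=bot.get_state(); print("grip",s["gripper_width"],s["position"],s["wrist_force"],s["clock"])
    bot.move_l([*xy,UP],vel=.25)
    print("held",bot.get_state()["gripper_width"],bot.get_state()["wrist_force"])
def place(xy,tip,yaw=YAW):
    r=[90-yaw,90,0]; z=tip+0.025
    bot.move_pose([*xy,UP],r); bot.move_l([*xy,z+.02],vel=.25); bot.move_l([*xy,z],vel=.06)
    s=bot.get_state(); print("place",s["position"],s["wrist_force"],s["gripper_width"])
    bot.command_gripper(0.66); bot.move_l([*xy,UP],vel=.25)
    print("clock",bot.get_state()["clock"])
E
python3 - <<'E'
from h import *
pick((0.479,-0.295),-1.3,0.009)
place(PAD,0.010)
p=shot("w_c1"); ortho(p,(0.55,0.22),0.15,0.0215,"o_c1")
E
```

```text
grip 0.4524754353096077 [ 0.47926079 -0.2951529   0.03476662] [-0.87592824  0.75930616  7.00252822] 9.4417
held 0.4464297306719664 [-0.20962049  0.20861476 -1.64998752]
place [0.53896355 0.21644772 0.03489336] [-0.2026651   0.59221159 -1.02466861] 0.4560352741675015
clock 13.8667
```

View pics/o_c1.png

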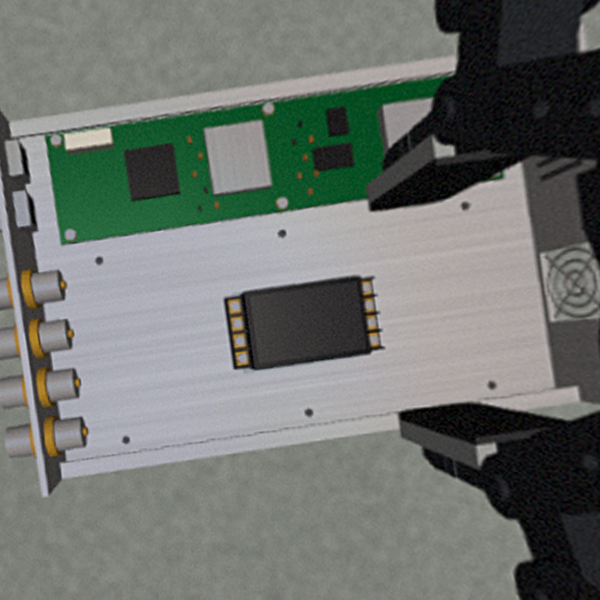

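View pics/w_c1.png

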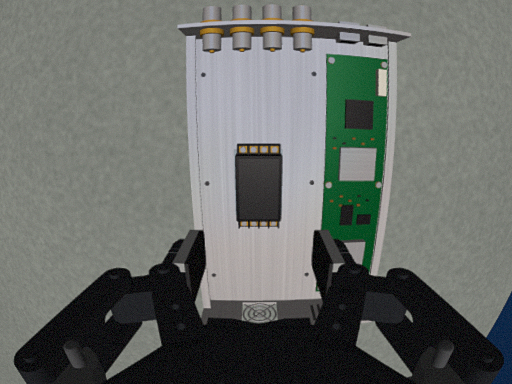

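```bash
python3 - <<'E'
from h import *
pick((0.4925,-0.190),-16.4,0.010)
place(PAD,0.010+0.0185+0.0007)
pick((0.6136,-0.110),-5.9,0.010)
place(PAD+76.0e-3*ey,0.010-0.001+0.0007)
p=shot("w_c2"); ortho(p,(0.55,0.22),0.15,0.030,"o_c2")
E
```

```text
grip 0.45598495766892466 [ 0.49279816 -0.1901441   0.03582607] [-1.93005082  1.63845     9.5204071 ] 16.9083
held 0.4534256434318867 [-0.2764797  -0.45562331 -1.53486806]
place [0.53888515 0.21642133 0.05408046] [-0.09861419  0.29767105 -1.16050727] 0.4520264461339557
clock 20.8167
grip 0.45832555513405643 [ 0.61385992 -0.11009946  0.03551849] [-0.28384483  0.08745271  5.83391556] 23.5333
held 0.4558540015121247 [-0.04987763  0.34342597 -2.63532783]
place [0.52827109 0.29169239 0.03457786] [-0.58989763  0.4943192  -0.65084776] 0.45792089138802816
clock 27.6
```

View pics/w_c2.png

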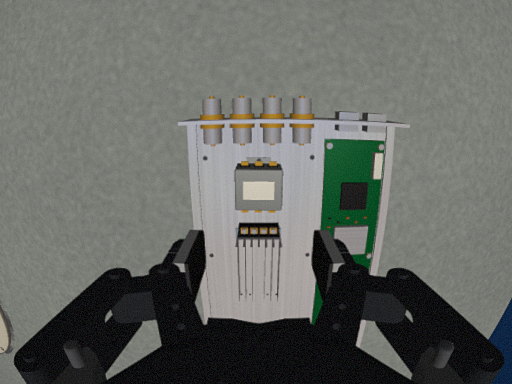

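```bash
python3 - <<'E'
from h import *
pick((0.5954,-0.2098),7.1,0.012)
place(PAD-114.5e-3*ey,0.012-0.001+0.0007)
bot.move_pose([0.60,0.20,0.25],[180,90,0]); bot.wait(.2)
p=shot("w_c3"); ortho(p,(0.55,0.20),0.15,0.042,"o_c3")
bot.move_pose([0.52,-0.08,0.22],[90-8,90,0]); bot.wait(.2)
p=shot("w_c4"); ortho(p,(0.55,0.15),0.12,0.042,"o_c4")
p=bot.capture("scene"); cv2.imwrite("pics/s_c4.png",cv2.resize(p["pixels"][110:210,260:390],None,fx=6,fy=6,interpolation=cv2.INTER_CUBIC))
print(bot.get_state()["clock"])
E
```

```text
grip 0.4611378993151116 [ 0.59571599 -0.20993371  0.03751671] [-0.38523464 -0.16427124  6.0659033 ] 30.925
held 0.45986545038241183 [ 0.38072683  0.20808677 -1.47019555]
place [0.55482694 0.10303206 0.03658556] [ 0.05089069 -0.1106426  -0.5246356 ] 0.46046410104656255
clock 34.6417
38.8667
```

View pics/o_c3.png

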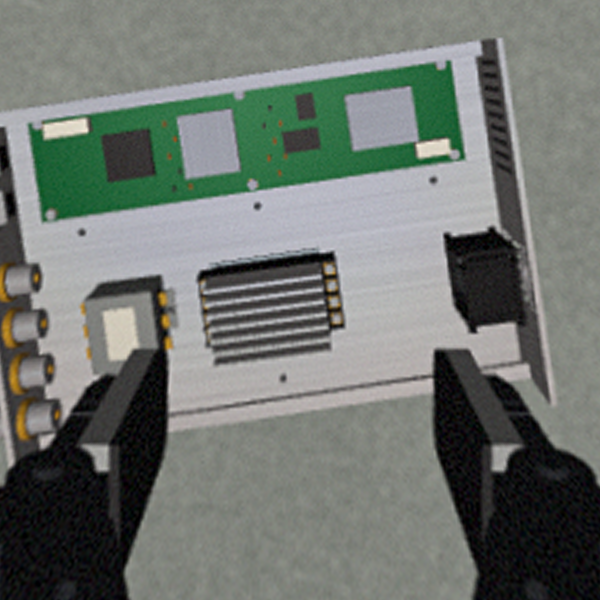

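View pics/w_c4.png

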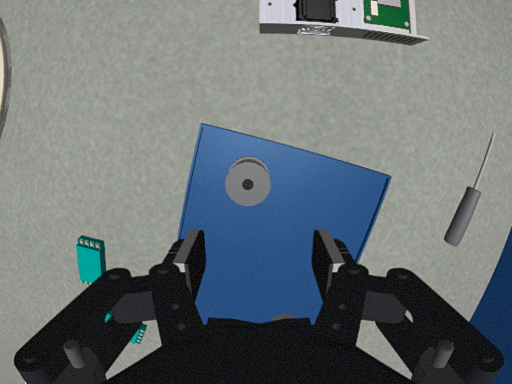

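View pics/s_c4.png

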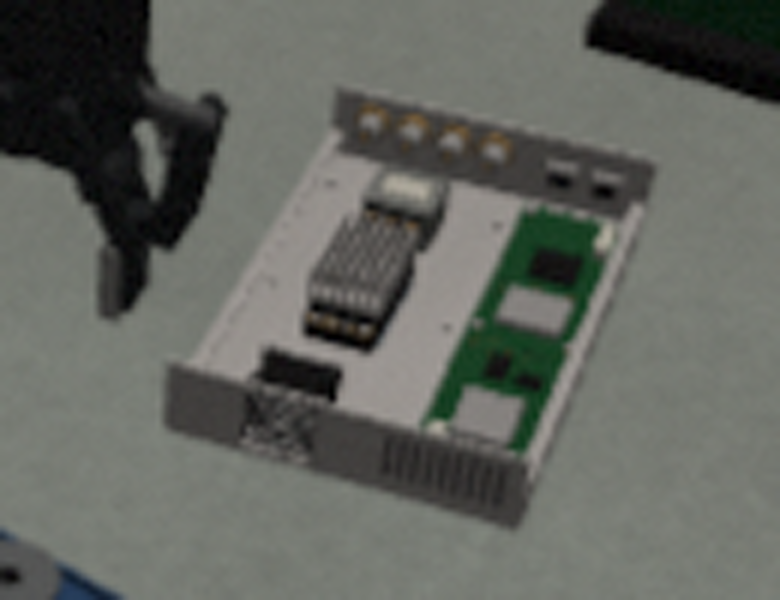

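```bash
python3 - <<'E'
from h import *
q=PAD-0.17*ey
bot.move_pose([*q,0.20],[90-8,90,0]); bot.wait(.2)
p=shot("w_c5")
a=ortho(p,(0.555,0.10),0.05,0.042,ppm=4); b=ortho(p,PAD,0.05,0.0415,ppm=4)
q=PAD-0.03*ey
bot.move_pose([*q,0.20],[90-8,90,0]); bot.wait(.2)
p=shot("w_c6")
c=ortho(p,PAD,0.05,0.0415,ppm=4); d=ortho(p,PAD+.076*ey,0.05,0.030,ppm=4)
print(p["T"][:3,3])
cv2.imwrite("pics/q1.png",np.hstack([a,b]));cv2.imwrite("pics/q2.png",np.hstack([c,d]))
print(bot.get_state()["clock"])
E
```

```text
[0.53334572 0.25631785 0.31691531]
40.5917
```

View pics/q1.png

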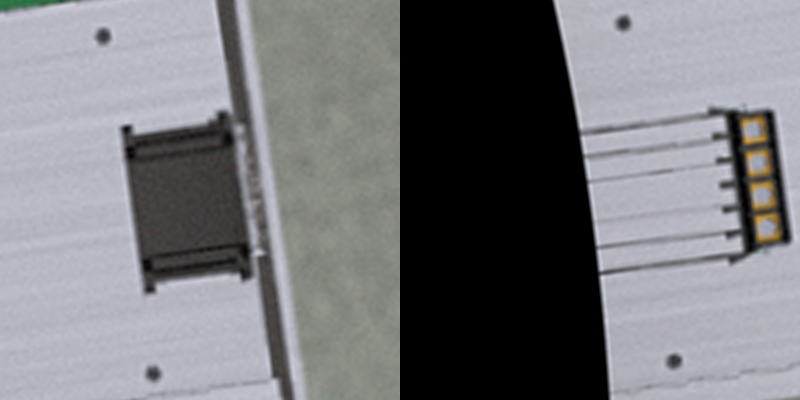

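View pics/q2.png

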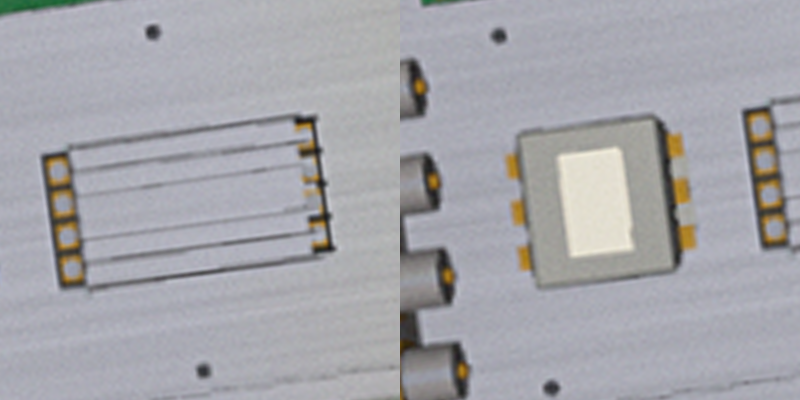

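View pics/w_c5.png

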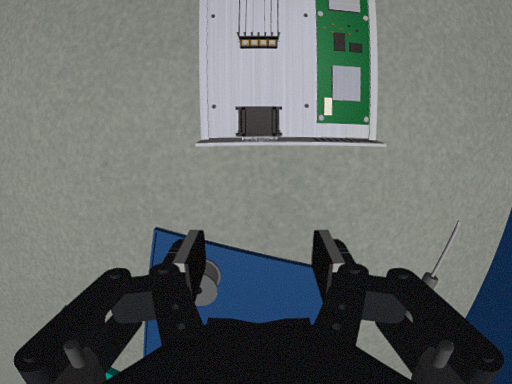

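```bash
python3 - <<'E'
from h import *
p=bot.capture("top")
for l in ["reel","dish"]: print(l,[(d["location"],d["p"]) for d in bot.find_in(p,l)][:2])
bot.job_done(); print(bot.get_state()["clock"])
E
```

```text
reel []
dish [([0.5931, -0.3088, 0.007], 0.71)]
the job is handed in; nothing more can be done
the job is handed in; nothing more can be done
```

I placed all four parts in the chassis lane and handed the job in at about 41 s on the robot clock, out of the 96 s allowed. No verdict is reported back.

**Layout, from the last wrist-camera pictures:**
- **Converter:** on the thermal pad. I measured its centre within about 1 mm of the pad's, turned to the chassis at 8° yaw.
- **Heat sink:** squarely on the converter, fins along the lane, with the converter's terminals showing at both ends.
- **Line filter:** on the lane's centre line, about 20 mm clear of the converter and about 22 mm clear of the connector tips. Its terminals point along the lane.
- **Fan:** upright in front of the vent opening, about 5 mm off the panel.

**Gripping and forces:** every grip closed at about 0.45–0.46, which fits the 40 mm width of each part. The wrist force stayed below 10 N at every point I read it.

**Reel and dish:**
- **Dish:** found at its original position, within the detector's error.
- **Reel:** the detector did not find it in the final top picture. Wrist pictures taken after the last placement show it still standing on the tray, but I did not re-measure its position. I did not work near it except to lift the sink and the filter, each about 10 cm away.

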